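# Clear the instrument dryer and hold its air dial at the third click

### The arm

A 6-joint arm with a two-finger parallel gripper is mounted at the origin on a cart in front of the work surface, level with it; the furniture and walls round the work are solid. World frame = base frame: x ahead of the robot, y to its left, z up, the work surface at z = 0. Lengths are in m, angles in rad, forces in N, time in s.
With the tool pointing down it reaches from about 0.375 to 0.9 m from the base axis. Payload 3.1 kg.
Tool frame: the origin (TCP) lies midway between the tips of the shut fingers; the grasp point (between the pads) lies 19 mm behind it (bot.tcp_to_grasp is the z of the grasp point in the tool frame, in m); z points along the fingers, y is the line along which they close (so a half turn about z gives the same grasp; the last joint's range is limited). The gripper opens to 85 mm and grips with 20 to 120 N. Pads are 22 mm wide; open, the fingers measure 114 mm over their backs; the gripper's body (76 mm by 85 mm) begins 54 mm behind the grasp point. The pads swing forward as they close: fully open they stand 13 mm farther back than shut.
Start: joints at [1.123, 0.527, 1.433, -0, 1.181, -0.178], TCP at [0.166, 0.603, 0.231] pointing down, gripper open.
Joint ranges: [-3.08, 3.08], [-0.75, 2.2], [0.22, 2.44], [-1.43, 4.57], [0, 2.65], [-2.85, 2.85]. Speed limits (rad/s): [2.79, 2.79, 3.14, 3.14, 3.14, 3.14].

### API

Orientations are given as a rotation vector (axis times angle).
In Python, from plant import bot gives the robot as it stands.
- The arm moves only by the tool step_arm, never from a script. Its argument "plan" is a list of rows, each an object with "offset": the shift along the tool's x, y, z in mm, a list of three; "turn": the turn, a rotation vector about the tool's x, y, z in rad, a list of three; "fingers": the closure, from 0 (fully open) to 1 (shut). In form: [{"offset": [tx, ty, tz], "turn": [rx, ry, rz], "fingers": fingers}, ...]. A call has exactly 5 rows; each row is the pose to reach, as a shift and turn from the pose commanded when the call began, along the tool's axes at that moment; what a row does not reach only later rows make up. A row lasts 1/8 s, in which the tool goes at most 62.5 mm and 10.7 degrees, less where a joint would pass 70% of its speed; a pose out of reach is approached as far as the arm can. A call with a gripper value outside its range is refused whole. The fingers move at their own pace and stop on an object; "force" is the grip in N (left out, the last holds). Time passes only in rows, so rows that repeat a pose let the fingers close, or fill a call up. It gives the time, the measured TCP pose, the force, the opening and the grip force at its end, in the units of the state.
- bot.state(): the state, without advancing time (a new reading comes with each control period).
- bot.get_image(name): name is "scene" or "top"; returns a dict with "frame" (480x640x3 uint8, blue, green, red), "depth" (480x640 float32, m along the optical axis (not along the pixel's ray), 0 where there is no reading), "fovy" (degrees; the focal length in pixels is half the picture's height over the tangent of half this angle, whatever the lens; pixels are square), "cx", "cy" (the principal point, pixels), "rvec" (rotation vector, rad) and "tvec" (3), from world to camera coordinates, as OpenCV has them. Camera axes: x right, y down, z forward; pixel columns grow to the right and rows downward; lengths in m; the calibration is good to about 2 mm. A picture is of the moment at which its call begins.
- bot.finish_job(): hands the job in; it is judged then, once.
Trained networks look in the newest picture that a camera, given by its name, has taken for a name from the list of things; names that differ only in an ending like _2 or _b are one class to them, and where a whole thing is asked for, a point or a joint stands for the part that bears it (a point fixed in the world has none). Each returns a list of dicts, best first, with "confidence" (0 to 1); they miss things now and then, are a little off and sometimes report something else, mostly with a low value. They report only what shows in the picture. A call takes as long as a camera call.
- bot.recognise(target, camera): "extent" ([left, top, right, bottom] in pixels, round what is visible of it).
- bot.cut_out(target, camera): "region" (480x640 bool, what is visible of it) and "extent" ([left, top, right, bottom] in pixels, round what is visible of it).
The state is a dict: "time_s": time; "joint_positions": joint angles; "dq": joint speeds; "joint_torque": joint torques, N m; "tool_pos": TCP position; "eef_rot": TCP orientation; "ft_force": force on the tool from outside, world axes, zero at the start; "moment": the same for the moment, N m; "grip_width": finger opening in m; "grip_force": force on a finger pad.
Only numpy, scipy, OpenCV 4.12 (cv2) and the standard library are available. Lean on these libraries where they do the work, as an engineer would, in place of code of your own. Each camera call takes 0.05 s, during which the arm holds its last target. There are 200 camera calls.

### The job

Two broken chips of plaster have been left on the slotted deck of the instrument dryer: put both into the kidney dish, leaving the dish where it stands. Only when the deck is clear, grip the dryer's spring-return air dial and turn it clockwise past the first two clicks to the third (the red mark), neither short of it nor on to the end stop. The dial springs back when let go, so finish while still holding it there with the gripper; leave the blue log book where it lies.

Things in the scene. Friction and masses are not known exactly. Their poses are not given: they have to be found in the camera images.
- dryer: Bench instrument dryer, fixed: a white housing 180 (x) x 260 (y) mm with its control panel top 38 mm above the worktop. Origin under its centre at worktop height; its +x points away from the front, +y to its left. The left part of its top is a flat dark steel deck with black slots, 168 (x) x 158 (y) mm, centred at y = +45 mm, its top 40 mm above the worktop. The black air dial stands on the right part, axis at x = -15, y = -86 mm.
- deck (a point): Centre of the top face of the dryer's slotted deck, 40 mm above the worktop.
- dial (a joint): Angle of the dryer's air dial in rad: 0 at rest, growing as it turns clockwise seen from above. Clicks (soft detents) at 0.4 (yellow dot), 0.8 (orange dot) and 1.2 (larger red dot), hard stop at 1.5. A spring always turns it back to 0, from the clicks too; holding it at 1.2 takes about 0.12 N m, getting there at most about 0.17 N m.
- dial_grip (a point): Point on the dial's vertical axis at the height to grip, 67 mm above the worktop. The dial is black: a skirt disc 54 mm across (top 45 mm above the worktop) with a grip bar on it 46 long x 16 wide mm, its top 78 mm above the worktop. The bar lies along this point's x axis, and a white line on it marks the +x end; both turn with the dial. At dial 0 the point's axes are those of the dryer.
- chip_a: Off-white irregular plaster chip, about 28 (x) x 20 (y) x 20 (z) mm, 10 to 30 g; origin in its middle, 10 mm above the deck. Its two flat upright sides face its own +y and -y, 20 mm apart: grip it across these. It starts on the half of the deck nearer the dryer's front.
- chip_b: The other, longer plaster chip, about 34 (x) x 20 (y) x 20 (z) mm, otherwise the same. It starts on the half of the deck nearer the dryer's back.
- kidney_dish: Stainless kidney dish, loose, 87 (x) x 195 (y) x 35 (z) mm, open at the top, inner floor 5 mm up. Origin under its middle; inside, at mid length, it is clear from about x = -34 to +22 mm, and for 40 mm either way along y from x = -34 to +15 mm. It stands left or right of the dryer.
- log_book: Blue log book, 148 x 109 x 14 mm, loose bystander, on the other side of the dryer from the dish; origin under its middle.

How it is judged:
On the way, in this order (a step that is already met when the one before it is completed fails the run):
1. both plaster chips lie in the kidney dish, let go (x of chip_a in the frame of kidney_dish between -0.042 and 0.042 m and y of chip_a in the frame of kidney_dish between -0.092 and 0.092 m and z of each of chip_a, chip_b in the frame of kidney_dish below 0.042 m and contact force between each of chip_a, chip_b and the fingers below 0.1 N and x of chip_b in the frame of kidney_dish between -0.042 and 0.042 m and y of chip_b in the frame of kidney_dish between -0.092 and 0.092 m and linear speed of each of chip_a, chip_b below 0.03 m/s), for 0.2 s.
2. the dial is held by the fingers at its third click (value of joint dial between 1.05 and 1.35 rad and contact force between the fingers and dial above 1 N), for 0.3 s.
At the end, for the whole second after the job is handed in: The fingers hold the dial (contact over 1 N), at rest, between 1.05 and 1.35 rad (third click 1.2 rad); both chips lie still inside the kidney dish, free of the fingers, and the dish stands upright (all of step 1 and all of step 2 and velocity of joint dial between -0.1 and 0.1 rad/s and angle between kidney_dish's own z axis and vertical below 0.15 rad); the arm keeps its last pose, push and grip.
It fails at once if the dial is turned more than 0.25 rad while a chip is not yet in the dish (value of joint dial above 0.25 rad and not (x of chip_a in the frame of kidney_dish between -0.042 and 0.042 m and y of chip_a in the frame of kidney_dish between -0.092 and 0.092 m and z of each of chip_a, chip_b in the frame of kidney_dish below 0.042 m and contact force between each of chip_a, chip_b and the fingers below 0.1 N and x of chip_b in the frame of kidney_dish between -0.042 and 0.042 m and y of chip_b in the frame of kidney_dish between -0.092 and 0.092 m)).
It fails at once if the kidney dish is shoved more than 40 mm or tipped (distance of kidney_dish from where it was at the start of the episode above 0.04 m or angle between kidney_dish's own z axis and vertical above 0.5 rad).
It fails at once if the log book is moved more than 30 mm (distance of log_book from where it was at the start of the episode above 0.03 m).
It also fails if it takes over 61 s, if anything falls off the work surface, if the arm or the gripper's body presses on something with over 40 N, if the wrist force passes 120 N, or if a joint passes its speed limit or range.

## Working session

There is one attempt and no reset: what is moved stays moved. The work goes in short steps, Python scripts to look and compute and a tool call to move; the robot and the scene stay as the last step left them, time stands still between calls to the robot, and variables do not carry over. Pictures are saved under pics/ and viewed, at most 10 in all, crops included, and the job is handed in when it is done.

Besides the shell and the picture viewer there is one more tool, called as name([rows], argument=value, ...), one row to a line, values as JSON. step_arm: Moves the arm, as the interface text tells. Its arguments: {"type":"object","properties":{"plan":{"type":"array"},"force":{"type":"number"}},"required":["plan"]}

```bash
mkdir -p pics; cat > h.py <<'E'
import numpy as np, cv2
from plant import bot
def cloud(im):
    d=im["depth"]; h,w=d.shape
    f=h/2/np.tan(np.radians(im["fovy"])/2)
    u,v=np.meshgrid(np.arange(w),np.arange(h))
    P=np.stack([(u-im["cx"])/f*d,(v-im["cy"])/f*d,d],-1)
    R=cv2.Rodrigues(np.array(im["rvec"],float))[0]
    return (P-np.array(im["tvec"]).ravel())@R   # R^T (p-t)
def rect(P):
    (c,s,a)=cv2.minAreaRect((P[:,:2]*1000).astype(np.float32))
    return np.round(c,1),np.round(s,1),round(a,1)
E
python3 - <<'E'
from h import *
for cam in ("top","scene"):
    im=bot.get_image(cam); cv2.imwrite(f"pics/{cam}0.png",im["frame"])
    W=cloud(im); ok=im["depth"]>0
    np.savez(f"{cam}0.npz",W=W,ok=ok)
    for t in ("chip_a","chip_b","kidney_dish","log_book","dial","dryer"):
        for r in bot.cut_out(t,cam)[:3]:
            m=r["region"]&ok; P=W[m]
            if len(P)<5: print(cam,t,"few");continue
            print(cam,t,round(r["confidence"],2),np.round(r["extent"]),"med",np.round(np.median(P,0)*1000),"zmax",np.round(np.percentile(P[:,2],98)*1000),rect(P))
s=bot.state();print(s["tool_pos"],s["eef_rot"],s["time_s"],s["grip_width"],bot.tcp_to_grasp)
E
```

```text
top kidney_dish 0.55 [399. 247. 476. 286.] med [ 478. -312.    5.] zmax 37.0 (array([ 471.4, -308.2]), array([195.7,  90.7]), 87.0)
top kidney_dish 0.33 [285. 258. 294. 273.] med [466.  72.  57.] zmax 63.0 (array([467.1,  72.5]), array([28.5, 21.3]), 2.5)
top log_book 0.8 [178. 226. 227. 289.] med [487. 305.  11.] zmax 17.0 (array([488.8, 307.7]), array([153.5, 111.1]), 11.2)
top dial 0.74 [320. 236. 341. 255.] med [519. -31.  48.] zmax 83.0 (array([519.9, -32.3]), array([50.5, 53.4]), 46.2)
top dryer 0.9 [239. 202. 354. 291.] med [512.  52.  40.] zmax 55.0 (array([517.3,  58.3]), array([191.4, 270.4]), 12.8)
scene chip_a 0.49 [282. 219. 293. 234.] med [533. 117.  54.] zmax 61.0 (array([547. , 124.1]), array([58.3, 20.7]), 19.2)
scene chip_a 0.43 [265. 244. 285. 257.] med [456.  72.  53.] zmax 60.0 (array([462.4,  74.7]), array([20.3, 30.3]), 84.9)
scene chip_b 0.49 [282. 219. 293. 234.] med [533. 117.  54.] zmax 61.0 (array([547. , 124.1]), array([58.3, 20.7]), 19.2)
scene chip_b 0.43 [265. 244. 285. 257.] med [456.  72.  53.] zmax 60.0 (array([462.4,  74.7]), array([20.3, 30.3]), 84.9)
scene kidney_dish 0.61 [393. 305. 494. 376.] med [ 491. -304.    9.] zmax 35.0 (array([ 483.6, -294.9]), array([206.5, 122.7]), 88.0)
scene kidney_dish 0.56 [224. 213. 369. 300.] med [490.  35.  39.] zmax 70.0 (array([510.1,  60.5]), array([183.5, 261. ]), 12.2)
scene log_book 0.82 [177. 197. 246. 245.] med [475. 304.  11.] zmax 14.0 (array([483.4, 310.8]), array([154.6, 111. ]), 12.2)
scene dial 0.67 [316. 239. 344. 268.] med [509. -32.  54.] zmax 80.0 (array([512.5, -28.1]), array([48.7, 51. ]), 44.8)
scene dryer 0.21 [316. 240. 341. 270.] med [509. -32.  53.] zmax 79.0 (array([512.6, -28.2]), array([48.7, 51.3]), 44.8)
[0.1659483  0.60253249 0.23134748] [4.20959512e-01 3.11326007e+00 3.55627237e-05] 0.7 0.08532497289741936 -0.0187
```

```bash
python3 - <<'E'
from h import *
a=cv2.imread("pics/top0.png")[195:300,225:365]; b=cv2.imread("pics/scene0.png")[200:310,215:375]
cv2.imwrite("pics/c1.png",np.vstack([cv2.resize(a,(560,420),interpolation=2)]))
im=[cv2.resize(cv2.imread("pics/top0.png")[190:310,160:490],(792,288),interpolation=2),cv2.resize(cv2.imread("pics/scene0.png")[190:310,170:500],(792,288),interpolation=2)]
cv2.imwrite("pics/c2.png",np.vstack(im))
for cam in ("top","scene"):
    z=np.load(cam+"0.npz");W=z["W"]; ok=z["ok"]
    for lo in (46,52):
        m=(ok&(W[...,2]>lo/1000)&(W[...,2]<.1)&(W[...,0]>.4)&(W[...,0]<.63)&(W[...,1]>-.1)&(W[...,1]<.22)).astype(np.uint8)
        n,l,s,c=cv2.connectedComponentsWithStats(m)
        for i in range(1,n):
            if s[i,4]>8:
                P=W[l==i];print(cam,lo,s[i],np.round(np.mean(P,0)*1000),rect(P))
    m=ok&(W[...,2]>.066)&(W[...,2]<.1)&(W[...,0]>.4)&(W[...,0]<.63)&(W[...,1]>-.1)&(W[...,1]<.05)
    print(cam,"bar",m.sum(),rect(W[m]))
    m=ok&(W[...,2]>.022)&(W[...,2]<.05)&(W[...,1]<-.17)&(W[...,0]>.35)&(W[...,0]<.7); P=W[m]
    print(cam,"dish rim",m.sum(),rect(P),P.min(0),P.max(0))
E
```

```text
top 46 [266 230  13  14 105] [540. 115.  58.] (array([540.3, 115. ]), array([34.1, 23.8]), 34.0)
top 46 [320 234  21  22 238] [518. -32.  64.] (array([519.2, -31.7]), array([50.6, 49.8]), 52.7)
top 46 [285 260  10  12  87] [465.  71.  57.] (array([466.4,  70.9]), array([27.7, 20.7]), 8.8)
top 52 [267 230  10  13  97] [541. 116.  58.] (array([540.3, 115.7]), array([34.1, 19.9]), 19.0)
top 52 [326 235  10  19 128] [518. -31.  77.] (array([518.7, -31.2]), array([45.3, 20.7]), 10.8)
top 52 [285 260   9  12  79] [466.  72.  58.] (array([466.5,  71.6]), array([27.3, 19.3]), 8.8)
top bar 121 (array([518.7, -31.1]), array([45.3, 16. ]), 11.5)
top dish rim 1640 (array([ 496.3, -432.1]), array([346.1, 476.3]), 7.8) [ 0.35062738 -0.64833286  0.02201566] [ 0.69968583 -0.17275731  0.04995635]
scene 46 [279 219  14  12 120] [534. 118.  55.] (array([535.1, 120.1]), array([33.1, 20.4]), 18.8)
scene 46 [320 240  18  27 310] [510. -30.  66.] (array([511.3, -23.6]), array([47. , 34.4]), 31.1)
scene 46 [268 243  14  11 118] [459.  74.  55.] (array([462.2,  74.9]), array([20.3, 30.2]), 81.4)
scene 52 [279 219  13  10  90] [534. 119.  57.] (array([535. , 119.8]), array([32.4, 19.9]), 15.4)
scene 52 [322 240  16  24 264] [510. -30.  69.] (array([513.6, -26.2]), array([47. , 18.2]), 11.4)
scene 52 [268 243  14  10  85] [460.  75.  57.] (array([462.7,  75.2]), array([19.8, 29.3]), 81.4)
scene bar 168 (array([513.5, -26.3]), array([47.3, 16.9]), 14.1)
scene dish rim 2714 (array([ 454. , -431.6]), array([225.2, 416.2]), 14.9) [ 0.36971114 -0.63779844  0.02201327] [ 0.60321048 -0.20515815  0.04999924]
```

View pics/c1.png

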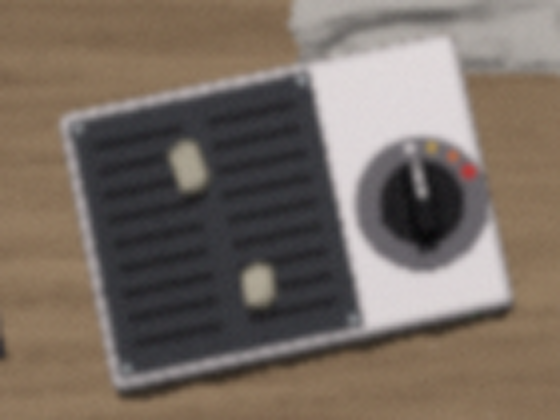

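View pics/c2.png

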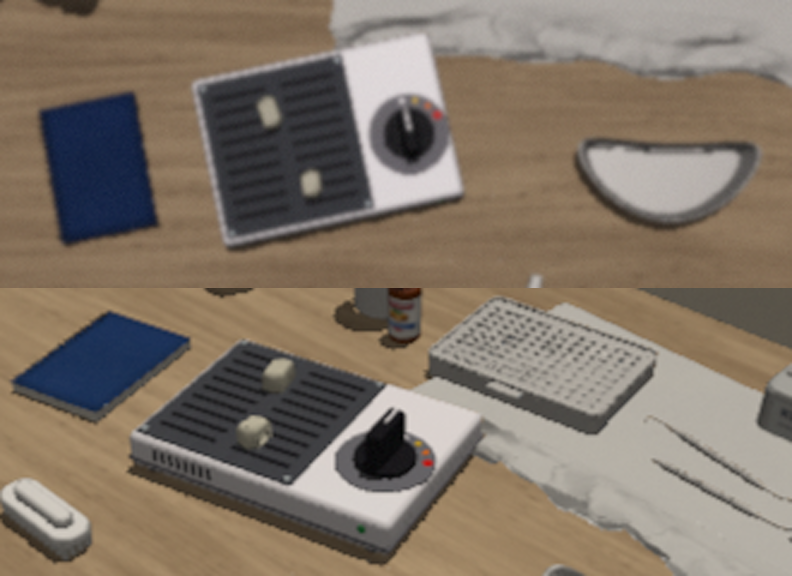

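The crops show chip b near (187,165) and chip a near (258,285) in the first. The dial is at (420,200) with its line pointing up towards the dots, the dish is to the right with its bulge towards the robot, and the book is to the left. The two cameras disagree by about 5 mm, so I'll average them for now.

```bash
cat >> h.py <<'E'
from scipy.spatial.transform import Rotation as Ro
def go(x,y,z,ang,s=None):
    """world target mm, closing direction deg -> tool offset mm, turn about tool z"""
    s=s or bot.state(); R=Ro.from_rotvec(s["eef_rot"]).as_matrix()
    off=R.T@(np.array([x,y,z])-np.array(s["tool_pos"])*1000)
    cur=np.degrees(np.arctan2(R[1,1],R[0,1])); d=(ang-cur+90)%180-90
    t=Ro.from_matrix(R.T@np.column_stack([[np.sin(np.radians(cur+d)),-np.cos(np.radians(cur+d)),0],[np.cos(np.radians(cur+d)),np.sin(np.radians(cur+d)),0],[0,0,-1]])).as_rotvec() if False else -np.radians(d)
    print("off",np.round(off,1),"turn z",np.round(t,3),"cur closing",np.round(cur,1),"tilt z",np.round(R[:,2],3))
E
sed -i 's/t=Ro.from_matrix.*if False else /t=/' h.py
python3 - <<'E'
from h import *
def pca(P):
    c=P[:,:2].mean(0);w,v=np.linalg.eigh(np.cov((P[:,:2]-c).T));return np.round(c*1000,1),round(np.degrees(np.arctan2(v[1,1],v[0,1]))%180,1)
for cam in ("top","scene"):
    z=np.load(cam+"0.npz");W=z["W"]; ok=z["ok"]
    for n,b in dict(a=(.44,.49,.04,.1),b=(.51,.57,.09,.145),bar=(.48,.55,-.07,.01)).items():
        m=ok&(W[...,2]>(.066 if n=="bar" else .055))&(W[...,2]<.1)&(W[...,0]>b[0])&(W[...,0]<b[1])&(W[...,1]>b[2])&(W[...,1]<b[3])
        print(cam,n,pca(W[m]))
    m=ok&(W[...,1]<-.19)&(W[...,1]>-.43)&(W[...,0]>.4)&(W[...,0]<.56)
    img=cv2.imread(f"pics/{cam}0.png").astype(int)
    fl=m&(W[...,2]<.012)&(W[...,2]>.002)&(img.max(-1)-img.min(-1)<25)&(img.min(-1)>120)
    rim=m&(W[...,2]>.025)&(W[...,2]<.045)
    for nm,q in (("floor",fl),("rim",rim)):
        P=W[q]*1000;print(cam,nm,q.sum(),rect(P/1000))
        for y in range(-410,-200,20):
            k=P[abs(P[:,1]-y)<4]
            if len(k):print(y,np.round([k[:,0].min(),k[:,0].max()]),end="; ")
        print()
go(538,117,160,107);go(464.5,73,160,92)
E
```

```text
top a (array([465.7,  71.6]), np.float64(2.8))
top b (array([541.3, 115.5]), np.float64(20.6))
top bar (array([518.4, -30.9]), np.float64(11.3))
top floor 876 (array([ 470.3, -306.7]), array([162.1,  69.5]), 88.0)
-390 [485. 498.]; -370 [459. 501.]; -350 [446. 501.]; -330 [436. 501.]; -310 [436. 501.]; -290 [436. 499.]; -270 [444. 506.]; -250 [457. 504.]; -230 [480. 504.]; 
top rim 305 (array([ 469.3, -306.8]), array([192. ,  84.9]), 88.0)
-390 [468. 509.]; -370 [445. 509.]; -350 [435. 508.]; -330 [427. 507.]; -310 [427. 507.]; -290 [427. 509.]; -270 [435. 512.]; -250 [445. 512.]; -230 [463. 514.]; -210 [494. 509.]; 
scene a (array([460.7,  75.8]), np.float64(177.2))
scene b (array([535. , 119.1]), np.float64(21.5))
scene bar (array([512. , -28.5]), np.float64(11.0))
scene floor 612 (array([ 476.9, -296. ]), array([152.4,  53. ]), 88.5)
-370 [492. 497.]; -350 [473. 496.]; -330 [463. 499.]; -310 [454. 500.]; -290 [451. 501.]; -270 [453. 502.]; -250 [461. 503.]; -230 [470. 501.]; 
scene rim 844 (array([ 466.5, -301.1]), array([193.6,  89.1]), 88.6)
-390 [467. 506.]; -370 [445. 509.]; -350 [434. 509.]; -330 [425. 506.]; -310 [422. 507.]; -290 [423. 508.]; -270 [427. 509.]; -250 [438. 512.]; -230 [452. 512.]; -210 [478. 512.]; 
off [-487.6 -369.3   71.3] turn z -0.566 cur closing 74.6 tilt z [ 0.  0. -1.]
off [-428.5 -431.2   71.3] turn z -0.304 cur closing 74.6 tilt z [ 0.  0. -1.]
```

step_arm([
  {"offset":[-488,-369,40],"turn":[0,0,-0.566],"fingers":0},
  {"offset":[-488,-369,40],"turn":[0,0,-0.566],"fingers":0},
  {"offset":[-488,-369,40],"turn":[0,0,-0.566],"fingers":0},
  {"offset":[-488,-369,40],"turn":[0,0,-0.566],"fingers":0},
  {"offset":[-488,-369,40],"turn":[0,0,-0.566],"fingers":0},
], force=40)

```text
time_s: 1.32
tool_pos: [0.3509, 0.3625, 0.2119]
eef_rot: [-0.466, 3.106, 0.001]
ft_force: [1.4, -0.9, -0.2]
grip_width: 0.0853
grip_force: 0.0
```

```bash
python3 -c "
from h import *
go(538,117,110,110)"
```

```text
off [-106.6 -289.7  101.9] turn z -0.051 cur closing 107.1 tilt z [ 0.001  0.001 -1.   ]
```

step_arm([
  {"offset":[-106,-290,60],"turn":[0,0,-0.05],"fingers":0},
  {"offset":[-106,-290,60],"turn":[0,0,-0.05],"fingers":0},
  {"offset":[-106,-290,60],"turn":[0,0,-0.05],"fingers":0},
  {"offset":[-106,-290,60],"turn":[0,0,-0.05],"fingers":0},
  {"offset":[-106,-290,60],"turn":[0,0,-0.05],"fingers":0},
])

```text
time_s: 1.95
tool_pos: [0.5362, 0.1174, 0.1519]
eef_rot: [-0.542, 3.093, 0.0]
ft_force: [1.8, 1.1, -0.1]
grip_width: 0.0853
grip_force: 0.0
```

```bash
python3 - <<'E'
from h import *
a=[]
for cam in ("top","scene"):
    im=bot.get_image(cam);W=cloud(im)*1000
    s=bot.state();p=np.array(s["tool_pos"])*1000;R=Ro.from_rotvec(s["eef_rot"]).as_matrix()
    L=(W-p)@R   # tool frame
    m=(im["depth"]>0)&(L[...,2]>-55)&(L[...,2]<5)&(abs(L[...,0])<40)&(abs(L[...,1])<75)
    P=L[m];print(cam,m.sum(),"tool-frame min/max",np.round(np.percentile(P,2,axis=0),1),np.round(np.percentile(P,98,axis=0),1))
    a.append(cv2.resize(im["frame"][170:310,200:400],(400,280),interpolation=2))
cv2.imwrite("pics/s1.png",np.hstack(a))
go(538,117,43,110)
E
```

```text
top 10 tool-frame min/max [ 14.9 -43.6 -43.9] [ 15.8  53.3 -17.7]
scene 331 tool-frame min/max [ -9.  -57.3 -53.8] [ 13.5  55.6 -15.4]
off [  0.9   3.5 108.3] turn z -0.008 cur closing 109.5 tilt z [ 0.004 -0.001 -1.   ]
```

View pics/s1.png

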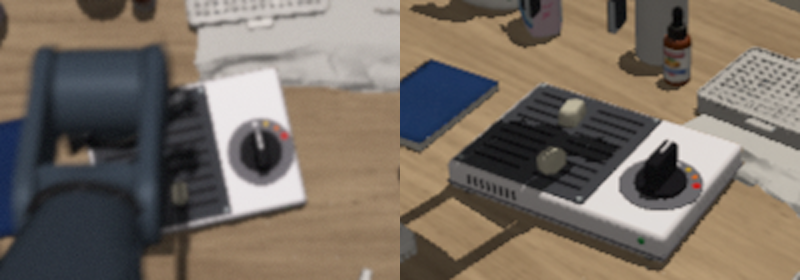

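The picture shows both chips still in place: in the right half, b is at (572,112) and a at (551,160). The arm is above b, so I'm descending.

step_arm([
  {"offset":[1,3,50],"turn":[0,0,0],"fingers":0},
  {"offset":[1,3,90],"turn":[0,0,0],"fingers":0},
  {"offset":[1,3,108],"turn":[0,0,0],"fingers":0.1},
  {"offset":[1,3,108],"turn":[0,0,0],"fingers":1},
  {"offset":[1,3,108],"turn":[0,0,0],"fingers":1},
], force=40)

```text
time_s: 2.68
tool_pos: [0.5334, 0.1221, 0.0448]
eef_rot: [-0.543, 3.093, -0.0]
ft_force: [0.3, -0.2, 1.1]
grip_width: 0.0415
grip_force: 0.0
```

step_arm([
  {"offset":[0,0,0],"turn":[0,0,0],"fingers":1},
  {"offset":[0,0,0],"turn":[0,0,0],"fingers":1},
  {"offset":[0,0,0],"turn":[0,0,0],"fingers":1},
  {"offset":[0,0,-40],"turn":[0,0,0],"fingers":1},
  {"offset":[0,0,-80],"turn":[0,0,0],"fingers":1},
])

```text
time_s: 3.3
tool_pos: [0.5324, 0.1216, 0.1248]
eef_rot: [0.542, -3.093, -0.0]
ft_force: [0.7, 0.2, -0.6]
grip_width: 0.0182
grip_force: 39.2
```

```bash
python3 -c "
from h import *
s=bot.state();print(s['grip_width'],s['grip_force'])
go(476,-265,130,88)"
```

```text
0.01821021262320827 39.22633726964705
off [ 184.5 -344.4   -5.1] turn z 0.382 cur closing 109.9 tilt z [-0.001 -0.    -1.   ]
```

step_arm([
  {"offset":[184,-344,-25],"turn":[0,0,0.38],"fingers":1},
  {"offset":[184,-344,-25],"turn":[0,0,0.38],"fingers":1},
  {"offset":[184,-344,-25],"turn":[0,0,0.38],"fingers":1},
  {"offset":[184,-344,-25],"turn":[0,0,0.38],"fingers":1},
  {"offset":[184,-344,-25],"turn":[0,0,0.38],"fingers":1},
])

```text
time_s: 3.92
tool_pos: [0.4876, -0.189, 0.1446]
eef_rot: [0.052, 3.14, -0.001]
ft_force: [1.2, -0.2, -0.8]
grip_width: 0.0189
grip_force: 39.2
```

```bash
python3 -c "
from h import *
s=bot.state();print(s['tool_pos'],s['grip_width'],s['grip_force'])
go(476,-265,90,88)"
```

```text
[ 0.48762068 -0.18897154  0.14459587] 0.018875156687286378 39.23449068432092
off [  9.2 -76.3  54.6] turn z 0.002 cur closing 88.1 tilt z [ 0.001 -0.001 -1.   ]
```

step_arm([
  {"offset":[9,-50,10],"turn":[0,0,0],"fingers":1},
  {"offset":[9,-74,50],"turn":[0,0,0],"fingers":1},
  {"offset":[9,-74,55],"turn":[0,0,0],"fingers":1},
  {"offset":[9,-74,55],"turn":[0,0,0],"fingers":1},
  {"offset":[9,-74,55],"turn":[0,0,0],"fingers":1},
])

```text
time_s: 4.55
tool_pos: [0.4772, -0.2596, 0.0901]
eef_rot: [0.049, 3.14, -0.001]
ft_force: [-0.0, 0.6, -0.8]
grip_width: 0.0186
grip_force: 39.2
```

```bash
python3 - <<'E'
from h import *
s=bot.state();print(s['tool_pos'],s['grip_width'])
a=[]
for cam in ("top","scene"):
    im=bot.get_image(cam)
    if cam=="scene": cv2.imwrite("pics/s2.png",cv2.resize(im["frame"][220:400,340:580],(720,540),interpolation=2))
go(476,-265,14,88)
E
```

```text
[ 0.4772488  -0.25961266  0.09011419] 0.01861181441538838
off [ 1.3 -5.2 76.2] turn z 0.004 cur closing 88.2 tilt z [ 0.001 -0.001 -1.   ]
```

View pics/s2.png

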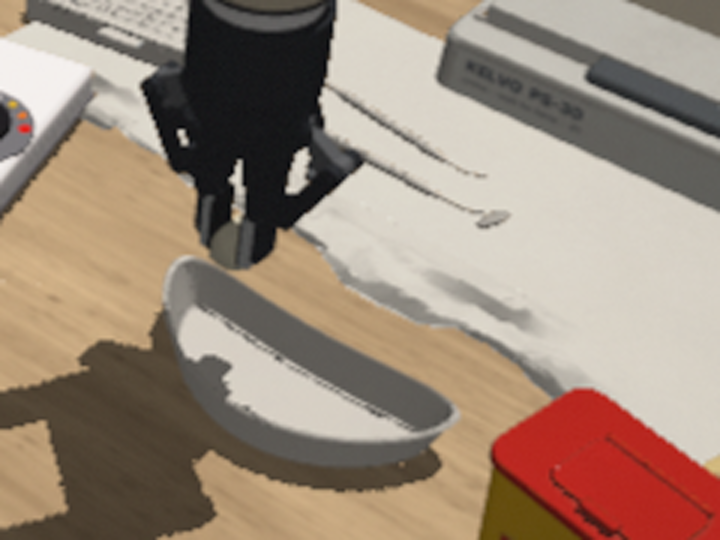

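The chip is held between the fingers at (233,245), over the left part of the dish. I'm moving towards mid-dish before lowering.

step_arm([
  {"offset":[7,-20,20],"turn":[0,0,0],"fingers":1},
  {"offset":[7,-20,50],"turn":[0,0,0],"fingers":1},
  {"offset":[7,-20,70],"turn":[0,0,0],"fingers":1},
  {"offset":[7,-20,76],"turn":[0,0,0],"fingers":1},
  {"offset":[7,-20,76],"turn":[0,0,0],"fingers":1},
])

```text
time_s: 5.28
tool_pos: [0.4694, -0.2802, 0.0134]
eef_rot: [0.05, 3.141, -0.001]
ft_force: [-0.3, 0.3, -0.2]
grip_width: 0.0189
grip_force: 39.2
```

step_arm([
  {"offset":[0,0,0],"turn":[0,0,0],"fingers":0.66},
  {"offset":[0,0,0],"turn":[0,0,0],"fingers":0.66},
  {"offset":[0,0,0],"turn":[0,0,0],"fingers":0.66},
  {"offset":[0,0,-40],"turn":[0,0,0],"fingers":0.66},
  {"offset":[0,0,-90],"turn":[0,0,0],"fingers":0.66},
])

```text
time_s: 5.9
tool_pos: [0.4682, -0.2798, 0.1031]
eef_rot: [-0.052, -3.139, -0.003]
ft_force: [-0.4, 0.6, -0.4]
grip_width: 0.0292
grip_force: 0.0
```

```bash
python3 -c "
from h import *
s=bot.state();print(s['tool_pos'],s['grip_width'],s['grip_force'])
go(465,73,150,90)"
```

```text
[ 0.4681971  -0.27979651  0.10305862] 0.02916280618616863 0.0
off [ 14.9 352.6 -46.2] turn z -0.033 cur closing 88.1 tilt z [-0.002  0.002 -1.   ]
```

step_arm([
  {"offset":[0,20,-46],"turn":[0,0,-0.03],"fingers":0},
  {"offset":[15,353,-46],"turn":[0,0,-0.03],"fingers":0},
  {"offset":[15,353,-46],"turn":[0,0,-0.03],"fingers":0},
  {"offset":[15,353,-46],"turn":[0,0,-0.03],"fingers":0},
  {"offset":[15,353,-46],"turn":[0,0,-0.03],"fingers":0},
])

```text
time_s: 6.52
tool_pos: [0.4665, -0.0087, 0.1494]
eef_rot: [0.006, 3.14, -0.0]
ft_force: [0.9, 0.1, -0.0]
grip_width: 0.0852
grip_force: 0.0
```

```bash
python3 - <<'E'
from h import *
for cam in ("top","scene"):
    im=bot.get_image(cam);W=cloud(im)
    m=(im["depth"]>0)&(W[...,2]>.055)&(W[...,2]<.075)&(W[...,0]>.43)&(W[...,0]<.5)&(W[...,1]>.04)&(W[...,1]<.11)
    if m.sum()>5: print(cam,m.sum(),np.round(W[m].mean(0)*1000),rect(W[m]))
    if cam=="top": 
        cv2.imwrite("pics/s3.png",cv2.resize(im["frame"][230:300,385:490],(630,420),interpolation=2))
        m=(im["depth"]>0)&(W[...,2]>.016)&(W[...,2]<.06)&(W[...,0]>.445)&(W[...,0]<.495)&(W[...,1]<-.23)&(W[...,1]>-.37); print("in dish",m.sum(),rect(W[m]) if m.sum()>3 else "", W[m][:,2].max() if m.sum() else "")
go(464.5,73.5,150,90)
E
```

```text
in dish 137 (array([ 468.7, -300.2]), array([138.8,  47. ]), 89.9) 0.04022691080441177
scene 65 [461.  76.  58.] (array([461.7,  75.2]), array([26.4, 20.4]), 6.0)
off [-0.7 78.2 -0.7] turn z 0.005 cur closing 90.3 tilt z [-0.003  0.002 -1.   ]
```

View pics/s3.png

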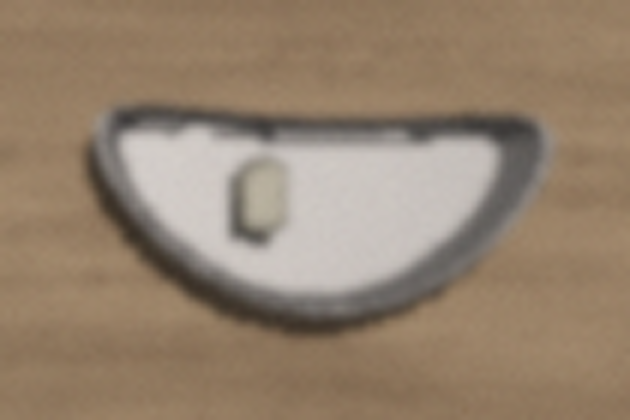

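Chip b lies flat in the dish at (265,195), clear of the rim and left of the middle. Next is chip a.

step_arm([
  {"offset":[-1,60,0],"turn":[0,0,0],"fingers":0},
  {"offset":[0,78,40],"turn":[0,0,0],"fingers":0},
  {"offset":[0,78,50],"turn":[0,0,0],"fingers":0},
  {"offset":[0,78,50],"turn":[0,0,0],"fingers":0},
  {"offset":[0,78,50],"turn":[0,0,0],"fingers":0},
])

```text
time_s: 7.25
tool_pos: [0.4677, 0.0664, 0.0997]
eef_rot: [0.007, 3.14, -0.001]
ft_force: [0.3, -0.8, 0.2]
grip_width: 0.0853
grip_force: 0.0
```

```bash
python3 -c "
from h import *
go(464,74.5,43.5,91)"
```

```text
off [ 3.9  8.1 56.2] turn z -0.022 cur closing 89.7 tilt z [ 0.002 -0.    -1.   ]
```

step_arm([
  {"offset":[4,8,25],"turn":[0,0,-0.02],"fingers":0},
  {"offset":[4,8,50],"turn":[0,0,-0.02],"fingers":0},
  {"offset":[4,8,56],"turn":[0,0,-0.02],"fingers":0.2},
  {"offset":[4,8,56],"turn":[0,0,-0.02],"fingers":1},
  {"offset":[4,8,56],"turn":[0,0,-0.02],"fingers":1},
])

```text
time_s: 7.88
tool_pos: [0.4636, 0.0753, 0.0439]
eef_rot: [-0.026, 3.14, -0.0]
ft_force: [-0.2, -1.1, -0.8]
grip_width: 0.0326
grip_force: 0.0
```

step_arm([
  {"offset":[0,0,0],"turn":[0,0,0],"fingers":1},
  {"offset":[0,0,0],"turn":[0,0,0],"fingers":1},
  {"offset":[0,0,0],"turn":[0,0,0],"fingers":1},
  {"offset":[0,0,-50],"turn":[0,0,0],"fingers":1},
  {"offset":[0,0,-100],"turn":[0,0,0],"fingers":1},
])

```text
time_s: 8.5
tool_pos: [0.4623, 0.0757, 0.1438]
eef_rot: [0.027, -3.14, -0.0]
ft_force: [0.7, 0.3, 0.1]
grip_width: 0.0194
grip_force: 39.3
```

```bash
python3 -c "
from h import *
go(470,-337,100,88)"
```

```text
off [  -0.7 -412.7   43.7] turn z 0.052 cur closing 91.0 tilt z [-0.002  0.    -1.   ]
```

step_arm([
  {"offset":[0,-413,0],"turn":[0,0,0.05],"fingers":1},
  {"offset":[0,-413,0],"turn":[0,0,0.05],"fingers":1},
  {"offset":[0,-413,0],"turn":[0,0,0.05],"fingers":1},
  {"offset":[0,-413,0],"turn":[0,0,0.05],"fingers":1},
  {"offset":[0,-413,0],"turn":[0,0,0.05],"fingers":1},
])

```text
time_s: 9.12
tool_pos: [0.468, -0.2388, 0.1435]
eef_rot: [0.052, 3.14, -0.0]
ft_force: [0.4, -0.0, -0.7]
grip_width: 0.0193
grip_force: 39.2
```

```bash
python3 -c "
from h import *
go(470,-337,80,88)"
```

```text
off [ -5.2 -98.   63.5] turn z 0.002 cur closing 88.1 tilt z [ 0.001 -0.    -1.   ]
```

step_arm([
  {"offset":[-3,-60,0],"turn":[0,0,0],"fingers":1},
  {"offset":[-5,-96,30],"turn":[0,0,0],"fingers":1},
  {"offset":[-5,-96,60],"turn":[0,0,0],"fingers":1},
  {"offset":[-5,-96,63],"turn":[0,0,0],"fingers":1},
  {"offset":[-5,-96,63],"turn":[0,0,0],"fingers":1},
])

```text
time_s: 9.75
tool_pos: [0.4702, -0.3325, 0.0805]
eef_rot: [0.051, 3.141, 0.0]
ft_force: [-0.0, 0.7, -0.6]
grip_width: 0.0194
grip_force: 39.2
```

```bash
python3 -c "
from h import *
go(470,-336,13.5,88);print(bot.state()['grip_width'])"
```

```text
off [ 0.  -3.5 67. ] turn z 0.003 cur closing 88.2 tilt z [ 0.  0. -1.]
0.019382472883207717
```

step_arm([
  {"offset":[0,-3,25],"turn":[0,0,0],"fingers":1},
  {"offset":[0,-3,50],"turn":[0,0,0],"fingers":1},
  {"offset":[0,-3,67],"turn":[0,0,0],"fingers":1},
  {"offset":[0,-3,67],"turn":[0,0,0],"fingers":1},
  {"offset":[0,-3,67],"turn":[0,0,0],"fingers":0.66},
])

```text
time_s: 10.38
tool_pos: [0.4706, -0.3363, 0.0139]
eef_rot: [0.051, 3.14, -0.002]
ft_force: [-0.5, 0.2, 0.5]
grip_width: 0.0293
grip_force: 0.0
```

step_arm([
  {"offset":[0,0,0],"turn":[0,0,0],"fingers":0.66},
  {"offset":[0,0,0],"turn":[0,0,0],"fingers":0.66},
  {"offset":[0,0,-40],"turn":[0,0,0],"fingers":0.66},
  {"offset":[0,0,-90],"turn":[0,0,0],"fingers":0.66},
  {"offset":[0,0,-140],"turn":[0,0,0],"fingers":0.5},
])

```text
time_s: 11.0
tool_pos: [0.4697, -0.3358, 0.1545]
eef_rot: [-0.052, -3.141, -0.0]
ft_force: [0.8, -0.5, 0.0]
grip_width: 0.0423
grip_force: 0.0
```

```bash
python3 -c "
from h import *
print(bot.state()['grip_width'])
go(517,-29,160,101)"
```

```text
0.0423214561046281
off [-37.1 308.2  -5.4] turn z -0.225 cur closing 88.1 tilt z [-0.  0. -1.]
```

step_arm([
  {"offset":[-37,308,-5],"turn":[0,0,-0.24],"fingers":0.3},
  {"offset":[-37,308,-5],"turn":[0,0,-0.24],"fingers":0.3},
  {"offset":[-37,308,-5],"turn":[0,0,-0.24],"fingers":0.3},
  {"offset":[-37,308,-5],"turn":[0,0,-0.24],"fingers":0.3},
  {"offset":[-37,308,-5],"turn":[0,0,-0.24],"fingers":0.3},
])

```text
time_s: 11.62
tool_pos: [0.5172, -0.0274, 0.1585]
eef_rot: [-0.324, 3.124, -0.001]
ft_force: [1.3, 0.6, -0.1]
grip_width: 0.0597
grip_force: 0.0
```

```bash
python3 - <<'E'
from h import *
for cam in ("top","scene"):
    im=bot.get_image(cam);W=cloud(im)*1000;d=im["depth"]>0
    s=bot.state();p=np.array(s["tool_pos"])*1000;R=Ro.from_rotvec(s["eef_rot"]).as_matrix()
    L=(W-p)@R
    m=d&(L[...,2]>-45)&(L[...,2]<5)&(abs(L[...,0])<30)&(abs(L[...,1])<60);P=L[m]
    if m.sum()>20: print(cam,m.sum(),"tool",np.round(np.percentile(P,[2,50,98],axis=0),1).tolist())
    m=d&(W[...,2]>66)&(W[...,2]<95)&(W[...,0]>470)&(W[...,0]<560)&(W[...,1]>-75)&(W[...,1]<20)
    if m.sum()>5: print(cam,"bar",rect(W[m]/1000))
    for t in ("chip_a","kidney_dish"):
        for r in bot.cut_out(t,cam)[:3]: print(cam,t,round(r["confidence"],2),rect(W[r["region"]&d]/1000),np.round(np.median(W[r["region"]&d],0)))
    if cam=="top":cv2.imwrite("pics/s4.png",cv2.resize(im["frame"][200:300,305:495],(760,400),interpolation=2))
go(517,-29,150,102)
E
```

```text
top bar (array([497.2, -34.3]), array([ 2.4, 12.3]), 2.0)
top chip_a 0.55 (array([ 472.6, -339. ]), array([28.1, 19.4]), 7.0) [ 473. -338.   22.]
top chip_a 0.45 (array([ 476.4, -283.9]), array([20.5, 34.4]), 88.7) [ 476. -282.   23.]
top kidney_dish 0.69 (array([ 470.5, -306.3]), array([191.3,  87.1]), 86.9) [ 480. -314.    5.]
top kidney_dish 0.21 (array([488.2, 306.8]), array([152.1, 111.3]), 11.4) [487. 305.  11.]
scene 348 tool [[-7.2, -39.1, -43.5], [8.8, 33.6, -26.5], [14.8, 47.3, -7.6]]
scene bar (array([514.4, -25.7]), array([48.4, 17.5]), 15.9)
scene chip_a 0.72 (array([ 468.9, -334.5]), array([65.2, 19.3]), 3.3) [ 464. -336.   19.]
scene chip_a 0.51 (array([ 470.2, -281.3]), array([18.8, 32.6]), 73.6) [ 465. -282.   19.]
scene kidney_dish 0.87 (array([ 484.8, -280.6]), array([217.7, 113. ]), 70.1) [ 495. -304.   12.]
off [-0.1  1.2  8.2] turn z -0.003 cur closing 101.8 tilt z [ 0.001 -0.001 -1.   ]
```

View pics/s4.png

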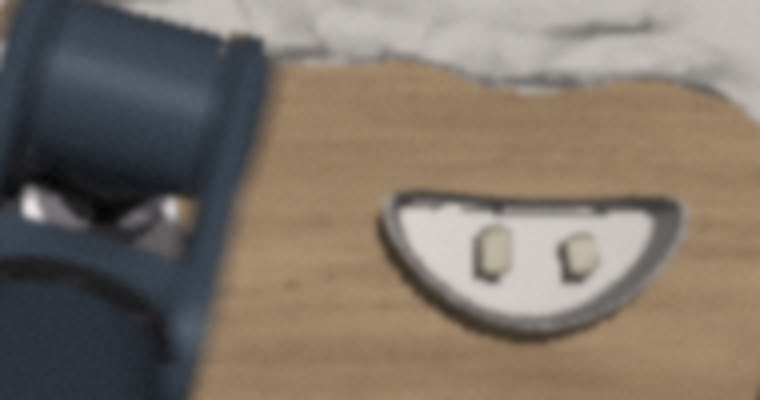

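The picture shows both chips lying in the dish at (493,253) and (578,256), and the deck is clear. Chip a's known release point gives the top camera's bias as about (+2, -2.5) mm, which puts the dial axis near (516.7, -28.3). I'm descending to grip the dial.

step_arm([
  {"offset":[0,0,40],"turn":[0,0,0],"fingers":0.3},
  {"offset":[0,0,80],"turn":[0,0,0],"fingers":0.3},
  {"offset":[0,0,105],"turn":[0,0,0],"fingers":0.4},
  {"offset":[0,0,110],"turn":[0,0,0],"fingers":0.4},
  {"offset":[0,0,110],"turn":[0,0,0],"fingers":0.5},
])

```text
time_s: 12.55
tool_pos: [0.5173, -0.0306, 0.0482]
eef_rot: [-0.322, 3.125, -0.0]
ft_force: [0.2, 0.8, 0.1]
grip_width: 0.0426
grip_force: 0.0
```

```bash
python3 -c "
from h import *
go(516.7,-28.3,49,102);print(bot.state()['ft_force'])"
```

```text
off [ 0.1  2.4 -0.8] turn z -0.004 cur closing 101.8 tilt z [ 0. -0. -1.]
[0.16086924 0.83872073 0.13112274]
```

step_arm([
  {"offset":[0,2,-1],"turn":[0,0,0],"fingers":1},
  {"offset":[0,2,-1],"turn":[0,0,0],"fingers":1},
  {"offset":[0,2,-1],"turn":[0,0,0],"fingers":1},
  {"offset":[0,2,-1],"turn":[0,0,0],"fingers":1},
  {"offset":[0,2,-1],"turn":[0,0,0],"fingers":1},
], force=60)

```text
time_s: 13.18
tool_pos: [0.5173, -0.0277, 0.0504]
eef_rot: [-0.326, 3.123, -0.002]
ft_force: [-1.5, -1.4, 6.9]
grip_width: 0.0151
grip_force: 58.8
```

```bash
python3 -c "
from h import *
s=bot.state();print(s['ft_force'],s['moment'],s['grip_width'],s['grip_force'])
go(516.7,-28.3,49,102)"
```

```text
[-1.51341876 -1.38224273  6.93682412] [-0.1751538   0.21854627  0.02786923] 0.015111128223104356 58.7572968006134
off [ 0.8 -0.5  1.4] turn z -0.001 cur closing 101.9 tilt z [ 0.002 -0.001 -1.   ]
```

The grip is good: opening 15 mm and lateral force under 2 N. Starting the clockwise turn.

step_arm([
  {"offset":[0,0,-1],"turn":[0,0,0.12],"fingers":1},
  {"offset":[0,0,-1],"turn":[0,0,0.24],"fingers":1},
  {"offset":[0,0,-1],"turn":[0,0,0.36],"fingers":1},
  {"offset":[0,0,-1],"turn":[0,0,0.48],"fingers":1},
  {"offset":[0,0,-1],"turn":[0,0,0.6],"fingers":1},
])

```text
time_s: 13.8
tool_pos: [0.5174, -0.0268, 0.0504]
eef_rot: [0.618, 3.078, 0.001]
ft_force: [2.3, 3.1, -1.0]
grip_width: 0.0146
grip_force: 59.3
```

```bash
python3 -c "
from h import *
s=bot.state();print(s['ft_force'],s['moment'],s['grip_width'],s['grip_force'])
go(517,-28,49,33.1)"
```

```text
[ 2.33132693  3.14134133 -0.9813636 ] [ 0.38190215 -0.25209244  0.15891889] 0.014577039602013505 59.30951178073883
off [-0.1 -1.2  1.4] turn z 0.597 cur closing 67.3 tilt z [ 0.002  0.    -1.   ]
```

step_arm([
  {"offset":[0,0,0],"turn":[0,0,0.14],"fingers":1},
  {"offset":[0,0,0],"turn":[0,0,0.28],"fingers":1},
  {"offset":[0,0,0],"turn":[0,0,0.42],"fingers":1},
  {"offset":[0,0,0],"turn":[0,0,0.54],"fingers":1},
  {"offset":[0,0,0],"turn":[0,0,0.6],"fingers":1},
])

```text
time_s: 14.42
tool_pos: [0.5179, -0.0262, 0.0505]
eef_rot: [1.498, 2.759, 0.004]
ft_force: [2.9, 5.9, -2.3]
grip_width: 0.0151
grip_force: 59.3
```

step_arm([
  {"offset":[0,0,0],"turn":[0,0,0],"fingers":1},
  {"offset":[0,0,0],"turn":[0,0,0],"fingers":1},
  {"offset":[0,0,0],"turn":[0,0,0],"fingers":1},
  {"offset":[0,0,0],"turn":[0,0,0],"fingers":1},
  {"offset":[0,0,0],"turn":[0,0,0],"fingers":1},
])

```text
time_s: 15.05
tool_pos: [0.5179, -0.0261, 0.0504]
eef_rot: [1.495, 2.76, 0.004]
ft_force: [3.4, 5.3, -1.7]
grip_width: 0.0152
grip_force: 59.3
```

```bash
python3 - <<'E'
from h import *
s=bot.state();print(s['ft_force'],s['moment'],s['grip_width'],s['grip_force'],s['dq'])
go(517,-28,49,33.1)
im=bot.get_image("scene");im2=bot.get_image("top")
cv2.imwrite("pics/s5.png",np.hstack([cv2.resize(im["frame"][215:285,300:370],(400,400),interpolation=2),cv2.resize(im2["frame"][220:300,290:370],(400,400),interpolation=2)]))
for r in bot.cut_out("chip_a","top")[:3]: print(r["confidence"],r["extent"])
E
```

```text
[ 3.38227986  5.32661676 -1.68094923] [ 0.85814572 -0.41692213  0.09619622] 0.01521571976783284 59.27337348461151 [ 0.0006292  -0.00106624 -0.00131996 -0.00146452  0.00165664 -0.00155268]
off [-1.1 -1.8  1.4] turn z 0.0 cur closing 33.1 tilt z [ 0.003  0.001 -1.   ]
0.63 [445.0, 261.0, 453.3, 269.7]
```

View pics/s5.png

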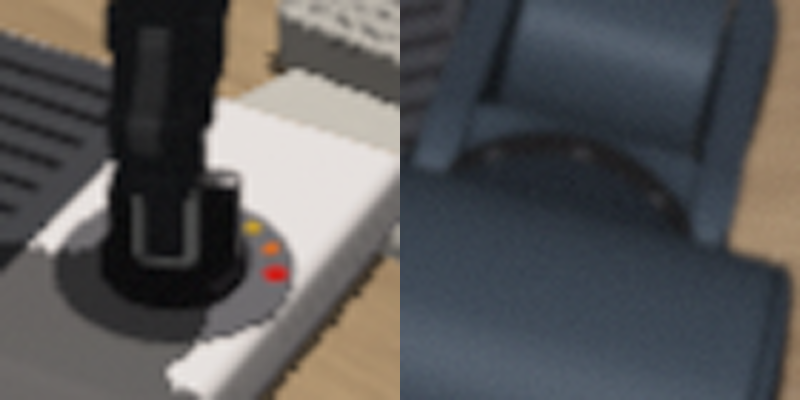

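The dial bar's white-line end shows at (222,182), with the red dot at (275,273). I'll measure the bar's direction from that.

```bash
python3 - <<'E'
from h import *
im=bot.get_image("scene");W=cloud(im)*1000
for v in range(243,253): print(v,[tuple(np.round(W[v,u]).astype(int).tolist()) for u in range(335,343)])
img=im["frame"][243:262,334:352].astype(int)
f=240/np.tan(np.radians(im["fovy"])/2);R=cv2.Rodrigues(np.array(im["rvec"],float))[0];t=np.array(im["tvec"]).ravel()
for nm,(u,v),z in (("line",(338.8,246.8),.078),("red",(348,262.8),.04)):
    d=R.T@np.array([(u-im["cx"])/f,(v-im["cy"])/f,1]);c=-R.T@t;p=(c+d*(z-c[2])/d[2])*1000+[2.5,-2,0]
    print(nm,np.round(p),np.degrees(np.arctan2(p[1]+28.3,p[0]-516.7)),np.hypot(p[1]+28.3,p[0]-516.7))
E
```

```text
243 [(532, -26, 75), (572, 5, 38), (575, 5, 37), (574, 2, 39), (576, 0, 39), (579, 0, 37), (578, -3, 39), (582, -2, 36)]
244 [(527, -30, 78), (528, -31, 77), (573, 3, 36), (574, 1, 37), (574, -1, 37), (574, -4, 39), (578, -3, 36), (581, -4, 35)]
245 [(525, -32, 77), (524, -35, 79), (524, -37, 80), (528, -37, 78), (530, -38, 77), (529, -41, 79), (533, -40, 76), (575, -9, 38)]
246 [(523, -33, 76), (521, -37, 79), (524, -38, 78), (528, -37, 75), (526, -41, 78), (527, -43, 79), (529, -44, 78), (574, -9, 37)]
247 [(517, -38, 79), (520, -38, 78), (520, -41, 79), (521, -42, 79), (524, -43, 78), (524, -45, 79), (529, -44, 76), (570, -13, 38)]
248 [(517, -38, 77), (518, -40, 77), (517, -43, 79), (520, -44, 78), (521, -45, 78), (525, -44, 76), (528, -45, 74), (567, -16, 38)]
249 [(515, -40, 77), (517, -40, 75), (520, -41, 74), (520, -43, 75), (520, -46, 77), (523, -46, 75), (529, -44, 71), (565, -16, 37)]
250 [(514, -40, 75), (518, -40, 73), (517, -44, 75), (519, -44, 74), (520, -46, 74), (524, -46, 72), (529, -44, 68), (563, -18, 36)]
251 [(517, -39, 70), (518, -40, 70), (519, -42, 71), (521, -43, 70), (521, -45, 71), (522, -47, 71), (525, -47, 69), (558, -23, 39)]
252 [(516, -39, 68), (517, -41, 68), (518, -43, 69), (519, -44, 69), (521, -46, 69), (523, -47, 68), (527, -45, 65), (555, -25, 39)]
line [526. -44.  78.] -58.47680504849446 18.62993351946444
red [537. -60.  40.] -57.97704227967909 37.70795975704493
```

The line sits at -58.5° and the red dot at -58.0°, so the dial is on the third click. Handing in.

```bash
python3 -c "
from plant import bot
print(bot.finish_job())"
```

```text
the job is handed in; nothing more can be done
None
```

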